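Slide the socket tray home past its spring catch

ROBOT

A 7-joint arm with a two-finger parallel gripper is mounted at the origin on the work surface. World frame = base frame: x ahead of the robot, y to its left, z up, the work surface at z = 0. Lengths are in m, angles in rad, forces in N, time in s.
With the tool pointing down it reaches from about 0.4 to 0.85 m from the base axis. Payload 10.4 kg.
Tool frame: the origin (TCP) lies midway between the tips of the shut fingers; the grasp point (between the pads) lies 19 mm behind it; y points along the fingers, x is the direction in which the jaws open and shut, and the axes are right-handed (so a half turn about y gives the same grasp; the last joint's range is limited). The gripper opens to 87 mm and grips with 3 to 60 N. Pads are 19 mm wide; open, the fingers measure 117 mm over their backs; the gripper's body (75 mm by 190 mm) begins 51 mm behind the grasp point.
Start: joints at [1.322, 0.332, -0.065, 1.46, 0.022, 1.35, -0.088], TCP at [0.14, -0.609, 0.223] pointing down, gripper open.
Joint ranges: [-2.6, 2.6], [-0.5, 2.12], [-1.47, 1.34], [0.16, 2.42], [-1.27, 4.41], [0.06, 2.06], [-2.6, 2.6]. Speed limits (rad/s): [2.22, 2.22, 2.79, 2.79, 3.14, 3.14, 3.14].

INTERFACE

Orientations are given as a unit quaternion [x, y, z, w].
In Python, from bench import * gives the robot as it stands.
- The arm moves only by the tool jog_arm, never from a script. Its argument "commands" is a list of rows, each an object with "translation": the shift along the world's x, y, z in mm, a list of three; "twist": the turn about the world's z in rad. A call has 1 to 20 rows; each row shifts and turns the commanded pose from where the row before left it; what a row does not reach is not made up. A row lasts 1/10 s, in which the tool goes at most 50 mm and 8.59 degrees, less where a joint would pass 70% of its speed; a pose out of reach is approached as far as the arm can. A call is refused whole if a number of a shift passes 50 or a number of a turn 0.15, either way. A call with a gripper value outside its range is refused whole. "grip" is the closure, from 0 (fully open) to 1 (shut), set as the call begins (left out, the last holds). The fingers move at their own pace and stop on an object; "grip_force" is the grip in N (left out, the last holds). Time passes only in rows, so rows that do not move let the fingers close. It gives the time, the measured TCP pose, the force and the opening at its end, in the units of the state.
- read_state(): the state, without advancing time (a new reading comes with each control period).
- camera(name): name is "scene" or "top" or "wrist"; returns a dict with "img" (400x640x3 uint8, red, green, blue), "fx", "fy", "cx", "cy" (pixels), "dist" ([k1, k2, p1, p2, k3] as OpenCV has them; the pictures are not rectified), "cam_to_world" (4x4, takes a point from camera to world coordinates). Camera axes: x right, y down, z forward; pixel columns grow to the right and rows downward; lengths in m; the calibration is good to about 2 mm. A picture is of the moment at which its call begins. There is no depth.
- close_job(): hands the job in, once; it reports no verdict.
The state is a dict: "time": time; "joint_positions": joint angles; "joint_vel": joint speeds; "joint_torque": joint torques, N m; "ee_pos": TCP position; "eef_rot": TCP orientation; "ft_force": force on the tool from outside, world axes, zero at the start; "torque": the same for the moment, N m; "width": finger opening in m.
Only numpy, scipy, OpenCV 4.12 (cv2) and the standard library are available. Lean on these libraries where they do the work, as an engineer would, in place of code of your own. Each camera call takes 0.05 s, during which the arm holds its last target.

TASK

Press the catch's long bar down with the fingertips and, still holding it down, push the socket tray (its side tab reaches out over the bar for this) along the dock, over the lowered pin and all the way home against the end stop. Keep the bar down until the tray is right past the pin, then let go and draw clear so that the pin springs up behind the tray and locks it in. Slide the tray flat on the deck without lifting or tipping it, and leave the other things on the bench where they are.

Things in the scene. Friction and masses are not known exactly. Their poses are not given: they have to be found in the camera images.
- dock: plywood dock screwed to the bench: raised deck 296 long (x -160 to +136) by 71 wide, surface 34 above the bench, slot 18 wide along its middle, side rails 6 thick, tops at 46, 59 between them, end stop at the +x end (inner face x = +124, top 60). Origin: on the bench below the catch pin; x along the deck, the way the tray is to go, y left, z up. The press bar runs outside the right rail.
- catch (a joint): spring catch, travel straight down in m: 0 up (at rest), 0.016 bottom. One steel piece: the press bar and a square pin (12 along x, 14 along y, at dock x = y = 0) that stands 9 above the deck when up and blocks the tray; below the deck from 0.010 on. About 3 N starts it moving, 5.5 N at the bottom; it rises by itself when let go.
- press_bar (a point): middle of the top face of the press bar, moves with the catch. Flat steel bar, 210 long (dock x -135 to +75) by 34 wide (dock y -40 to -74); top 48 above the bench when up, 32 when bottomed. It can be pressed anywhere along its length and fingertips can slide along it.
- tray: grey steel socket tray, loose on the deck between the rails, 110 long (x) by 56 wide by 30 high, four upright sockets in it up to 33 high, about 0.6 kg, friction about 0.25. Origin: centre of its underside, 34 above the bench; axes as the dock's. It starts with its front 6 to 28 short of the pin; its rear is past the pin from origin at dock x = +61; home against the end stop is +69.
- tab_face (a point): push tab of the tray: upright plate 5 thick that sticks out over the right rail, above the press bar, at mid-length of the tray. The point is on its rear (-x) face over the middle of the bar, 64 above the bench; the face spans dock y -28 to -78 and 54 to 74 above the bench. The tray's origin lies 2.5 ahead of it in x.
- clamp_a: steel C-clamp lying flat to the left of the dock, about 165 by 90 by 20; leave alone. Origin: under its frame's middle.
- clamp_b: second, same C-clamp lying farther to the left; leave alone.
- pliers: slip-joint pliers lying to the right of the dock, about 190 by 65 by 16; leave alone. Origin near the middle.
- dish: white ceramic dish of washers, 110 across, 32 high, far left; leave alone. Origin under its centre.
- tote: red plastic tool tote with a carrying bar, 340 by 200 by 220 high, far right; leave alone. Origin under its centre.
- screwdriver: screwdriver lying at the near left; leave alone.
- tape: black tape measure standing at the near right, 70 by 36 by 66 high; leave alone. Origin under its centre.
Things that resemble listed ones, but are neither listed nor needed, are in the scene too. Leave any orange or red look-alike of the tray alone.

How it is judged:
On the way, in this order (a step that is already met when the one before it is completed fails the run):
1. the fingers hold the catch down while the tray is still short of the pin (contact force between the fingers and catch above 0.5 N and value of joint catch above 0.0095 m and x of tray in the frame of dock below -0.058 m), for 0.1 s.
2. the tray is over the pin, the fingers still holding the catch down (contact force between the fingers and catch above 0.5 N and value of joint catch above 0.0095 m and x of tray in the frame of dock between -0.02 and 0.055 m), for 0.05 s.
3. the tray is right past the pin, the fingers still holding the catch down (contact force between the fingers and catch above 0.5 N and value of joint catch above 0.0095 m and x of tray in the frame of dock above 0.0615 m), for 0.05 s.
At the end, for the whole second after the job is handed in: The tray lies flat on the deck within 5 mm of the end stop, at rest, and the catch has sprung up (within 3 mm of its rest height) behind it (x of tray in the frame of dock above 0.064 m and z of tray in the frame of dock below 0.037 m and angle between tray's own z axis and vertical below 0.05 rad and value of joint catch below 0.003 m and linear speed of tray below 0.01 m/s); the robot touches nothing.
It fails at once if the tray is lifted (6 mm) or tipped (0.12 rad) (z of tray in the frame of dock above 0.04 m or angle between tray's own z axis and vertical above 0.12 rad).
It fails at once if a bystander (clamp, pliers, dish, tote, screwdriver, tape measure) is moved or lifted over 20 mm (distance of any of clamp_a, clamp_b, pliers, dish, tote, screwdriver, tape from where it was at the start of the episode above 0.02 m).
It also fails if it takes over 40 s, if anything falls off the work surface, if the arm or the gripper's body presses on something with over 40 N, if the wrist force passes 120 N, or if a joint passes its speed limit or range.

## Working session

There is one attempt and no reset: what is moved stays moved. The work goes in short steps, Python scripts to look and compute and a tool call to move; the robot and the scene stay as the last step left them, time stands still between calls to the robot, and variables do not carry over. Pictures are saved under pics/ and viewed, and the job is handed in when it is done.

Besides the shell and the picture viewer there is one more tool, called after "Request:" as name([rows], argument=value, ...), one row to a line, values as JSON. jog_arm: Moves the arm, as the interface text tells. Its arguments: {"type":"object","properties":{"commands":{"type":"array"},"grip":{"type":"number"},"grip_force":{"type":"number"}},"required":["commands"]}

```bash
mkdir -p pics; ls
python3 - <<'E'
from bench import *
import cv2
s=read_state();print({k:(v if not hasattr(v,'round') else v) for k,v in s.items()})
for n in ["scene","top","wrist"]:
    c=camera(n);cv2.imwrite(f"pics/{n}0.png",c["img"][:,:,::-1]);print(n,c["fx"],c["cx"],c["cy"],c["dist"],c["cam_to_world"])
E
```

```text
pics
{'time': 0.0, 'joint_positions': array([ 1.32239626,  0.33286243, -0.06469156,  1.46095425,  0.02162275,
        1.34986968, -0.08849109]), 'joint_vel': array([-2.44737366e-04, -2.24180544e-04, -1.87197643e-03,  8.89533884e-05,
        3.41810399e-04, -4.46438418e-04,  4.19806262e-04]), 'joint_torque': array([-7.08569914e-04, -6.23262906e+01,  2.42872996e-02, -3.89899814e+01,
       -6.12156163e-02,  3.97146447e-02,  9.48842080e-05]), 'ee_pos': array([ 0.13982534, -0.60876583,  0.22175364]), 'eef_rot': array([-0.55287034,  0.44088439, -0.44007357,  0.55343527]), 'ft_force': array([0.17721706, 0.76571042, 0.71302164]), 'torque': array([0.02847467, 0.01770876, 0.03074382]), 'width': 0.08666167538990746}
scene 443.53214690454854 313.8068394748618 196.92903338885043 [-0.04598574  0.          0.          0.          0.        ] [[-0.87479478  0.39231742 -0.28429058  0.94199052]
 [ 0.48435185  0.69396024 -0.53274991  0.79910177]
 [-0.01172072 -0.60374351 -0.79709247  1.31256987]
 [ 0.          0.          0.          1.        ]]
top 366.8708405907814 323.04951946114005 201.80182219805164 [0.00931469 0.         0.         0.         0.        ] [[ 0.13038406 -0.96659586  0.22066364  0.22172706]
 [-0.99145968 -0.12773601  0.02629086 -0.02537995]
 [ 0.00277406 -0.22220701 -0.97499556  1.32386005]
 [ 0.          0.          0.          1.        ]]
wrist 280.23111848958547 323.359790397966 197.90758793616996 [-0.0200482  0.         0.         0.         0.       ] [[ 2.23772831e-01 -9.30210570e-01 -2.90919259e-01  2.20364666e-01]
 [-9.74641323e-01 -2.13604700e-01 -6.66882564e-02 -5.92235013e-01]
 [-1.07600072e-04  2.98464951e-01 -9.54420589e-01  3.84049321e-01]
 [ 0.00000000e+00  0.00000000e+00  0.00000000e+00  1.00000000e+00]]
```

View pics/scene0.png

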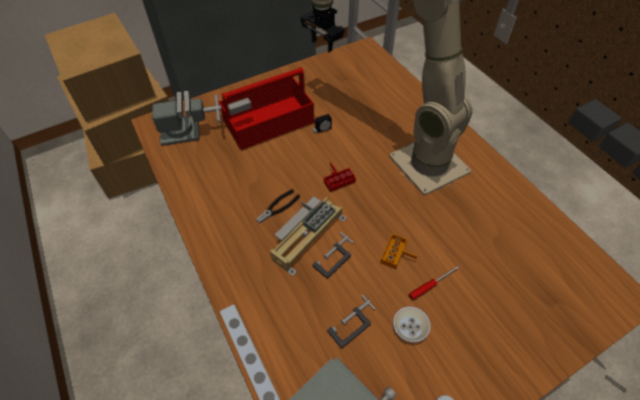

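View pics/top0.png

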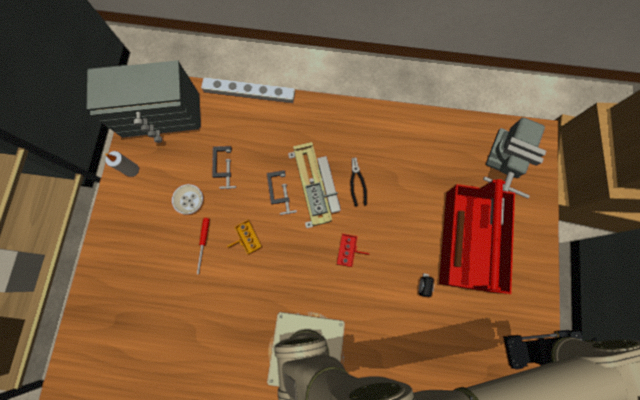

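View pics/wrist0.png

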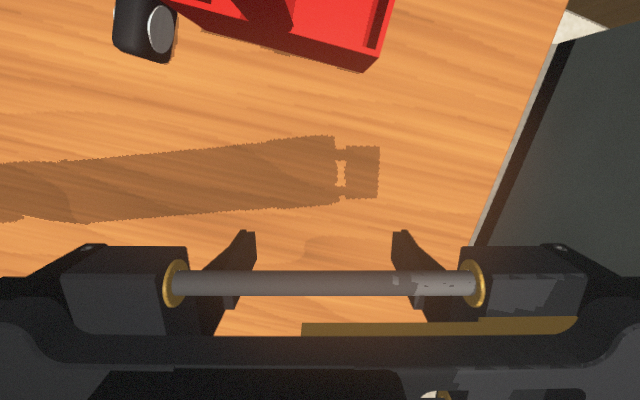

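The dock is at about (312,185) in the top view, with its far end near (300,148). The grey tray is at (315,200) and the bar on the dock's right at (330,187). I'll zoom in next.

Run:
```python
import cv2
a=cv2.imread("pics/top0.png")[130:240,260:380];cv2.imwrite("pics/topz.png",cv2.resize(a,None,fx=5,fy=5,interpolation=cv2.INTER_CUBIC))
a=cv2.imread("pics/scene0.png")[185:285,255:375];cv2.imwrite("pics/scenez.png",cv2.resize(a,None,fx=6,fy=6,interpolation=cv2.INTER_CUBIC))
```

```text
(no output)
```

View pics/topz.png

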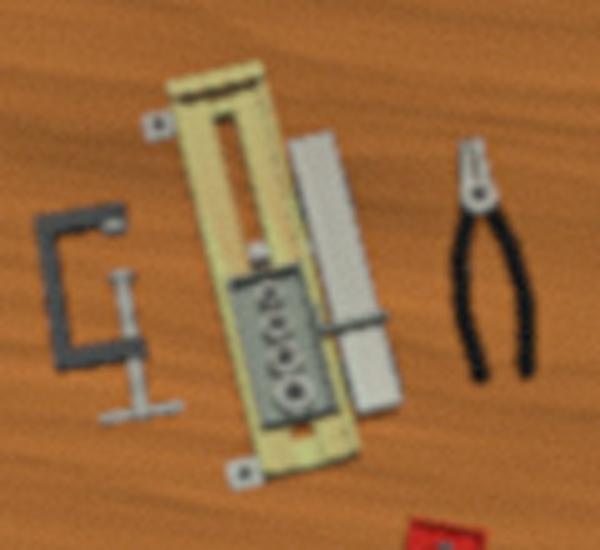

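View pics/scenez.png

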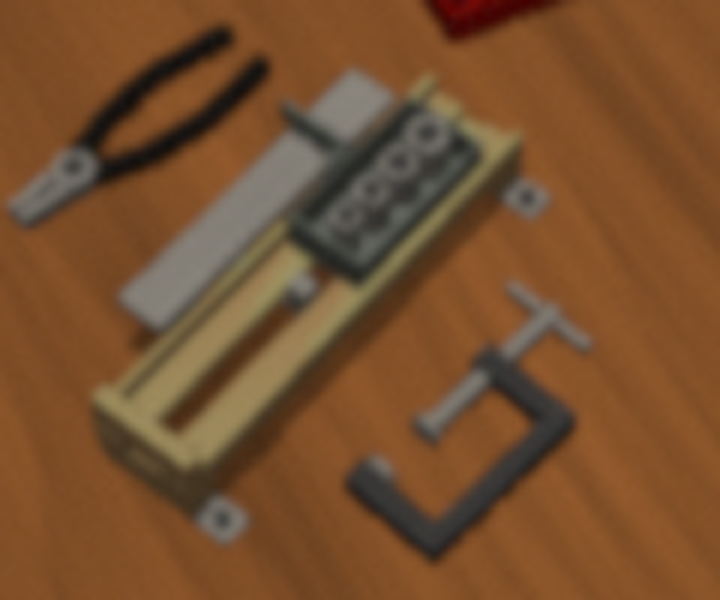

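```bash
cat > h.py <<'E'
import numpy as np,cv2
from scipy.optimize import least_squares
def proj(c,P):
    T=np.linalg.inv(c["cam_to_world"]);P=np.atleast_2d(P)@T[:3,:3].T+T[:3,3]
    K=np.array([[c["fx"],0,c["cx"]],[0,c["fy"],c["cy"]],[0,0,1.]])
    return cv2.projectPoints(P,np.zeros(3),np.zeros(3),K,np.array(c["dist"],float))[0][:,0]
def d2w(p,P):
    x,y,a=p[:3];P=np.atleast_2d(P).astype(float)/1000;c,s=np.cos(a),np.sin(a)
    return np.c_[x+c*P[:,0]-s*P[:,1],y+s*P[:,0]+c*P[:,1],P[:,2]]
E
cat > fit.py <<'E'
from bench import *
from h import *
ct=camera("top");cs=camera("scene")
tp=lambda z:(np.array(z)+.5)/5-.5+[260,130]
sp=lambda z:(np.array(z)+.5)/6-.5+[255,185]
D=[(75,-40,48),(75,-74,48),(-135,-40,48),(-135,-74,48),(0,0,43)]
T=tp([(289,140),(331,132),(360,412),(402,402),(259,250)])
S=sp([(158,328),(120,297),(395,95),(352,68),(301,288)])
f=lambda p:np.r_[(proj(ct,d2w(p,D))-T).ravel(),(proj(cs,d2w(p,D))-S).ravel()]
for w in (0,1,2):
    g=(lambda p:f(p)) if w==0 else (lambda p:f(p)[:10]) if w==1 else (lambda p:f(p)[10:])
    r=least_squares(g,[.5,0,0.]);print(r.x,np.abs(r.fun).max(),np.round(r.fun,1))
    if w==0:p0=r.x
# tab: top edge outer rear/front
print(p0,d2w(p0,[(-73,-57,48)]))
for X in range(-90,-60,3):
    # tab top rear edge & tray top front corners
    a=proj(ct,d2w(p0,[(X-2.5,-78,74),(X-2.5,-36,74),(X+55,28,64),(X+55,-28,64),(X-55,28,64)])); b=proj(cs,d2w(p0,[(X+2.5,-78,74),(X+55,28,64),(X+55,-28,64)]))
    print(X,((a-[260,130]+.5)*5-.5).round().tolist(),((b-[255,185]+.5)*6-.5).round().tolist())
E
python3 fit.py
```

```text
[0.58763864 0.0640972  0.37614522] 1.1005297333636008 [-0.9  0.  -0.3 -0.5 -0.9  0.1 -0.  -0.1 -0.6  0.   0.1 -0.2 -1.1 -0.5
  0.1 -0.5 -0.1 -0.8 -0.1 -1. ]
[0.58769229 0.06206556 0.37393386] 0.46368485789508895 [-0.3  0.1  0.3 -0.4 -0.4  0.2  0.5 -0.  -0.1  0.1]
[0.58795324 0.06662935 0.37691064] 0.8556193338098979 [ 0.3  0.4 -0.9  0.2  0.3  0.   0.1 -0.2  0.2 -0.5]
[0.58763864 0.0640972  0.37614522] [[ 0.54068051 -0.01573346  0.048     ]]
-90 [[394.0, 335.0], [336.0, 349.0], [228.0, 297.0], [305.0, 279.0], [265.0, 445.0]] [[293.0, 83.0], [378.0, 247.0], [301.0, 195.0]]
-87 [[393.0, 331.0], [335.0, 345.0], [227.0, 293.0], [304.0, 275.0], [264.0, 441.0]] [[290.0, 86.0], [374.0, 251.0], [298.0, 199.0]]
-84 [[392.0, 327.0], [334.0, 341.0], [226.0, 289.0], [303.0, 271.0], [263.0, 437.0]] [[287.0, 90.0], [371.0, 254.0], [295.0, 202.0]]
-81 [[391.0, 323.0], [333.0, 337.0], [225.0, 285.0], [302.0, 267.0], [262.0, 433.0]] [[283.0, 93.0], [367.0, 258.0], [291.0, 205.0]]
-78 [[389.0, 319.0], [332.0, 333.0], [224.0, 281.0], [301.0, 263.0], [261.0, 429.0]] [[280.0, 96.0], [364.0, 261.0], [288.0, 209.0]]
-75 [[388.0, 315.0], [330.0, 329.0], [223.0, 277.0], [300.0, 259.0], [260.0, 425.0]] [[277.0, 99.0], [361.0, 265.0], [284.0, 212.0]]
-72 [[387.0, 311.0], [329.0, 325.0], [222.0, 273.0], [299.0, 255.0], [259.0, 420.0]] [[273.0, 103.0], [357.0, 268.0], [281.0, 216.0]]
-69 [[386.0, 307.0], [328.0, 321.0], [221.0, 269.0], [298.0, 251.0], [258.0, 416.0]] [[270.0, 106.0], [354.0, 272.0], [277.0, 219.0]]
-66 [[385.0, 303.0], [327.0, 317.0], [220.0, 265.0], [297.0, 247.0], [257.0, 412.0]] [[267.0, 109.0], [350.0, 275.0], [274.0, 223.0]]
-63 [[384.0, 299.0], [326.0, 313.0], [219.0, 261.0], [296.0, 243.0], [256.0, 408.0]] [[263.0, 112.0], [347.0, 279.0], [270.0, 226.0]]
```

Run:
```python
from bench import *
from h import *
from scipy.spatial.transform import Rotation as R
s=read_state();M=R.from_quat(s["eef_rot"]).as_matrix();print(M.round(3),s["time"])
p=[.5877,.0640,.3755]
print(d2w(p,[(-112,-57,48),(-82,-57,48),(66.5,-57,34)]))
ct=camera("top")
def ray(c,uv,z):
    K=np.array([[c["fx"],0,c["cx"]],[0,c["fy"],c["cy"]],[0,0,1.]])
    u=cv2.undistortPoints(np.array([[uv]],float),K,np.array(c["dist"],float))[0,0]
    d=c["cam_to_world"][:3,:3]@[u[0],u[1],1];o=c["cam_to_world"][:3,3];return (o+d*(z-o[2])/d[2])
for uv,z in [((440,288),0.1),((510,290),.1),((446,190),.1),((497,180),.22),((425,290),.05),((347,250),.03)]:print(uv,ray(ct,uv,z).round(3))
```

```text
[[ 0.224 -0.     0.975]
 [-0.975  0.001  0.224]
 [-0.001 -1.    -0.   ]] 0.25
[[ 0.50440772 -0.03010312  0.048     ]
 [ 0.53231745 -0.01910098  0.048     ]
 [ 0.67047062  0.03535957  0.034     ]]
(440, 288) [ 0.264 -0.406  0.1  ]
(510, 290) [ 0.288 -0.631  0.1  ]
(446, 190) [ 0.596 -0.407  0.1  ]
(497, 180) [ 0.612 -0.526  0.22 ]
(425, 290) [ 0.252 -0.372  0.05 ]
(347, 250) [ 0.353 -0.097  0.03 ]
```

Request:
jog_arm([
  {"translation":[0,0,50],"twist":0},
  {"translation":[0,0,50],"twist":0},
  {"translation":[26,41,0],"twist":0.12},
  {"translation":[26,41,0],"twist":0.12},
  {"translation":[26,41,0],"twist":0.12},
  {"translation":[26,41,0],"twist":0.12},
  {"translation":[26,41,0],"twist":0.12},
  {"translation":[26,41,0],"twist":0.12},
  {"translation":[26,41,0],"twist":0.12},
  {"translation":[26,41,0],"twist":0.12},
  {"translation":[26,41,0],"twist":0.12},
  {"translation":[26,41,0],"twist":0.12},
  {"translation":[26,41,0],"twist":0.12},
  {"translation":[26,41,0],"twist":0.12},
  {"translation":[26,41,0],"twist":0.12},
  {"translation":[26,41,0],"twist":0.12},
  {"translation":[0,0,0],"twist":0},
  {"translation":[0,0,0],"twist":0},
], grip=1, grip_force=20)

```text
time: 2.1
ee_pos: [0.5041, -0.0342, 0.3223]
eef_rot: [-0.697, -0.118, 0.119, 0.697]
ft_force: [-0.2, -0.2, -0.9]
width: 0.0002
```

```bash
cat > st.py <<'E'
from bench import *
from h import *
from scipy.spatial.transform import Rotation as R
def st():
    s=read_state();M=R.from_quat(s["eef_rot"]).as_matrix()
    p=[.5877,.0640,.3755];c,sn=np.cos(p[2]),np.sin(p[2]);d=s["ee_pos"][:2]-p[:2]
    print("t",round(s["time"],2),"pos",(1000*s["ee_pos"]).round(1),"dock",(1000*np.array([c*d[0]+sn*d[1],-sn*d[0]+c*d[1]])).round(1),"jawyaw",np.arctan2(M[1,0],M[0,0]).round(3),"tooly",M[:,1].round(3),"F",s["ft_force"].round(2),"w",round(s["width"],4),"q",s["joint_positions"].round(2))
if __name__=="__main__":st()
E
python3 - <<'E'
from st import *
st()
for n in ["scene","top","wrist"]:
    cv2.imwrite(f"pics/{n}1.png",camera(n)["img"][:,:,::-1])
E
```

```text
t 2.1 pos [504.1 -34.2 322.3] dock [-113.8  -60.7] jawyaw 0.337 tooly [-0.     0.001 -1.   ] F [-0.17 -0.21 -0.91] w 0.0002 q [ 0.68  0.08 -0.74  1.57  0.05  1.51  0.28]
```

View pics/wrist1.png

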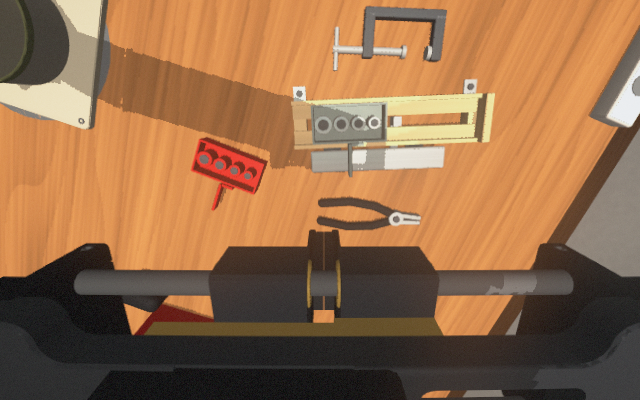

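The wrist view shows the dock at (295–490, 90–150), the tab at (350,158) and the shut fingers at (323,240). I'll refine the fit from this view.

Run:
```python
import cv2
a=cv2.imread("pics/wrist1.png")[80:185,285,None] if 0 else cv2.imread("pics/wrist1.png")[80:185,285:500]
cv2.imwrite("pics/wz.png",cv2.resize(a,(0,0),fx=3.7,fy=3.7,interpolation=cv2.INTER_CUBIC))
```

```text
(no output)
```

View pics/wz.png

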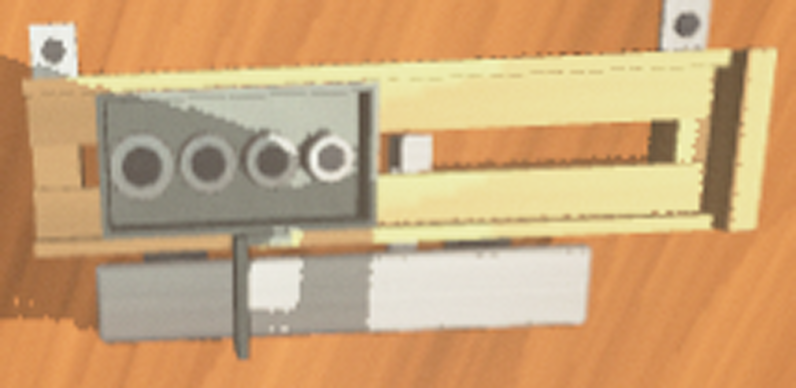

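```bash
cat > fit2.py <<'E'
from bench import *
from h import *
cw=camera("wrist");ct=camera("top");cs=camera("scene")
tp=lambda z:(np.array(z)+.5)/5-.5+[260,130]
sp=lambda z:(np.array(z)+.5)/6-.5+[255,185]
wp=lambda z:(np.array(z)+.5)/3.7-.5+[285,80]
D=[(75,-40,48),(75,-74,48),(-135,-40,48),(-135,-74,48),(0,0,43)]
T=tp([(289,140),(331,132),(360,412),(402,402),(259,250)])
S=sp([(158,328),(120,297),(395,95),(352,68),(301,288)])
Dw=D+[(136,35.5,60),(136,-35.5,60),(124,35.5,60),(124,-35.5,60)]
W=wp([(590,248),(584,322),(97,267),(103,340),(417,152),(776,50),(758,230),(748,50),(728,230)])
fw=lambda p:(proj(cw,d2w(p,Dw))-W).ravel()
r=least_squares(fw,[.5,0,.3]);print(r.x,r.fun.round(1))
f=lambda p:np.r_[fw(p),(proj(ct,d2w(p,D))-T).ravel(),(proj(cs,d2w(p,D))-S).ravel()]
r2=least_squares(f,[.5,0,.3]);print(r2.x,r2.fun.round(1))
for p in (r.x,r2.x):
    g=lambda q:(proj(cw,d2w(p,[(q[0]+55,28,64),(q[0]+55,-28,64),(q[0]-55,28,64),(q[0]-55,-28,64),(q[0]-2.5,-78,74),]))-wp([(378,83),(374,222),(97,97),(106,237),(235,358)])).ravel()
    q=least_squares(g,[-80.]);print(q.x,q.fun.round(1))
E
python3 fit2.py
```

```text
[0.58806092 0.06129954 0.37298821] [ 1.1 -0.8  0.9  0.8 -1.  -0.6 -1.4  1.1 -0.4  0.2  1.1 -0.9 -0.4  0.5
  0.3 -0.6 -0.2  0.8]
[0.58799542 0.06176718 0.37135509] [ 1.2 -1.   0.9  0.6 -1.  -1.  -1.5  0.7 -0.3 -0.1  1.2 -1.  -0.4  0.4
  0.5 -0.8 -0.2  0.6 -0.1  0.   0.5 -0.5 -0.4  0.2  0.5 -0.   0.   0.
 -0.4 -0.8 -1.5 -1.  -0.2 -0.8 -0.3 -1.1 -0.5 -1.5]
[-74.98852164] [ 0.5 -0.3  0.7  1.9 -0.6 -0.9 -1.   0.8  0.5  1.1]
[-75.0885654] [ 0.6 -0.7  0.7  1.5 -0.6 -1.4 -1.1  0.4  0.4  0.7]
```

Request:
jog_arm([
  {"translation":[4,3.5,-48],"twist":0.036},
  {"translation":[0,0,-48],"twist":0},
  {"translation":[0,0,-48],"twist":0},
  {"translation":[0,0,-48],"twist":0},
  {"translation":[0,0,-46],"twist":0},
  {"translation":[0,0,0],"twist":0},
  {"translation":[0,0,0],"twist":0},
])

```text
time: 3.1
ee_pos: [0.5081, -0.0318, 0.0856]
eef_rot: [-0.695, -0.13, 0.13, 0.695]
ft_force: [0.4, 1.0, 0.1]
width: 0.0005
```

```bash
sed -i 's/\[.5877,.0640,.3755\]/[.588,.062,.373]/' st.py
python3 - <<'E'
from st import *
st()
for n in ["scene","top","wrist"]:
    cv2.imwrite(f"pics/{n}2.png",camera(n)["img"][:,:,::-1])
a=cv2.imread("pics/scene2.png")[165:285,245:375];cv2.imwrite("pics/scenez2.png",cv2.resize(a,None,fx=5,fy=5,interpolation=cv2.INTER_CUBIC))
E
```

```text
t 3.1 pos [508.1 -31.8  85.6] dock [-108.6  -58.3] jawyaw 0.37 tooly [-0.  0. -1.] F [0.39 0.99 0.13] w 0.0005 q [ 0.62  0.29 -0.73  1.89  0.22  1.04  0.17]
```

View pics/wrist2.png

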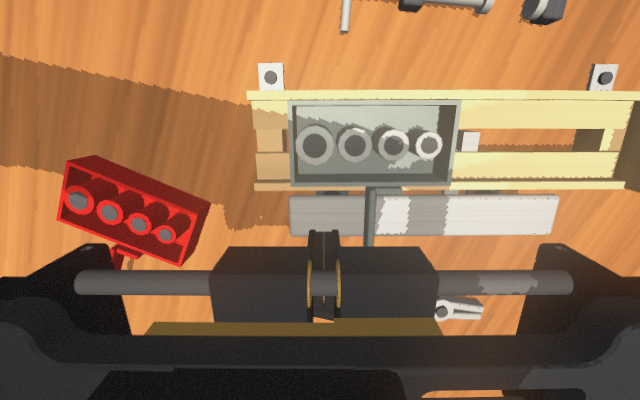

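View pics/scenez2.png

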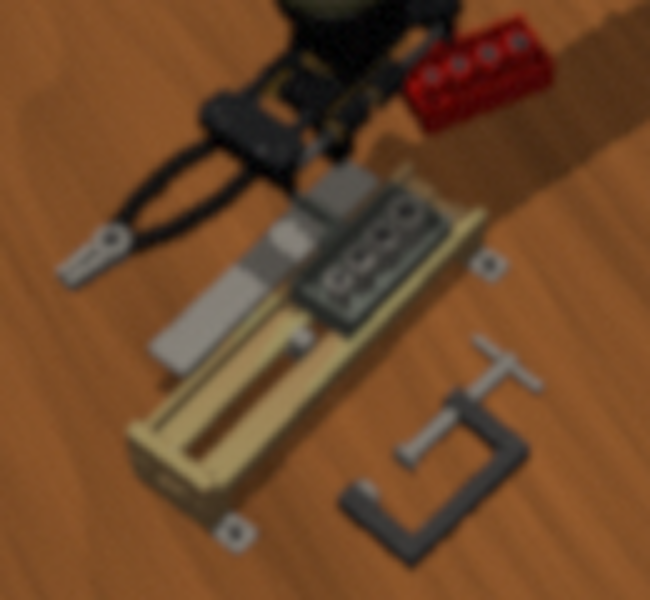

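The fingertips at (323,232) are behind the tab (366,215) and over the near part of the bar. I'll do a quick refit from this closer view.

```bash
cat > fit3.py <<'E'
from bench import *
from h import *
cw=camera("wrist")
Dw=[(75,-40,48),(75,-74,48),(-135,-40,48),(-135,-74,48),(0,0,43)]
W=np.array([(558.5,195),(553,234),(288.5,197),(289.5,235.5),(470,142)])
fw=lambda p:(proj(cw,d2w(p,Dw))-W).ravel()
r=least_squares(fw,[.5,0,.3]);print(r.x,r.fun.round(1))
for p in (r.x,[.588,.062,.373]):
    g=lambda q:(proj(cw,d2w(p,[(q[0]+55,28,64),(q[0]+55,-28,64),(q[0]-55,28,64),(q[0]-55,-28,64),(q[0]-2.5,-60,74),]))-np.array([(460.5,100),(451.5,186),(289,101),(295,187),(364,220)])).ravel()
    q=least_squares(g,[-80.]);print(q.x,q.fun.round(1), fw(p).round(1))
E
python3 fit3.py
```

```text
[0.58803163 0.06223882 0.37504696] [ 3.6 -0.3 -1.5  1.3 -1.6 -0.8 -0.7  1.9  0.2 -1.1]
[-74.71023558] [ 2.  -0.4 -0.4 -0.5 -1.4 -1.  -4.  -0.7  3.9 14.8] [ 3.6 -0.3 -1.5  1.3 -1.6 -0.8 -0.7  1.9  0.2 -1.1]
[-74.56664485] [ 2.1 -0.1 -0.5 -0.2 -1.3 -1.1 -4.  -0.7  3.8 14.9] [ 3.3  0.2 -1.9  1.8 -1.9 -0.9 -1.   1.8 -0.  -0.8]
```

Request:
jog_arm([
  {"translation":[0,1.5,-20],"twist":0},
  {"translation":[0,0,-12],"twist":0},
  {"translation":[0,0,-5],"twist":0},
  {"translation":[0,0,-4],"twist":0},
  {"translation":[0,0,0],"twist":0},
])

```text
time: 3.8
ee_pos: [0.5078, -0.0303, 0.0437]
eef_rot: [0.695, 0.13, -0.131, -0.695]
ft_force: [-3.6, -0.6, 4.1]
width: 0.0004
```

```bash
python3 st.py
```

```text
t 3.8 pos [507.8 -30.3  43.7] dock [-108.3  -56.8] jawyaw 0.371 tooly [-0. -0. -1.] F [-3.55 -0.61  4.11] w 0.0004 q [ 0.59  0.35 -0.71  1.92  0.27  0.97  0.13]
```

Request:
jog_arm([
  {"translation":[0,0,-4],"twist":0},
  {"translation":[0,0,-3],"twist":0},
  {"translation":[0,0,-2],"twist":0},
  {"translation":[0,0,0],"twist":0},
  {"translation":[0,0,0],"twist":0},
])

```text
time: 4.3
ee_pos: [0.5084, -0.0303, 0.0348]
eef_rot: [0.695, 0.131, -0.13, -0.695]
ft_force: [-0.6, -0.8, 4.2]
width: 0.0004
```

Run:
```python
from st import *
st()
c=camera("wrist");cv2.imwrite("pics/w3.png",c["img"][:,:,::-1]);st();st()
```

```text
t 4.3 pos [508.4 -30.3  34.8] dock [-107.8  -56.9] jawyaw 0.371 tooly [ 0.001 -0.    -1.   ] F [-0.57 -0.77  4.22] w 0.0004 q [ 0.59  0.36 -0.7   1.93  0.29  0.95  0.12]
t 4.35 pos [508.3 -30.2  34.9] dock [-107.8  -56.9] jawyaw 0.371 tooly [ 0.001 -0.    -1.   ] F [-0.85 -0.53  4.97] w 0.0007 q [ 0.59  0.36 -0.7   1.93  0.29  0.95  0.12]
t 4.35 pos [508.3 -30.2  34.9] dock [-107.8  -56.9] jawyaw 0.371 tooly [ 0.001 -0.    -1.   ] F [-0.85 -0.53  4.97] w 0.0007 q [ 0.59  0.36 -0.7   1.93  0.29  0.95  0.12]
```

View pics/w3.png

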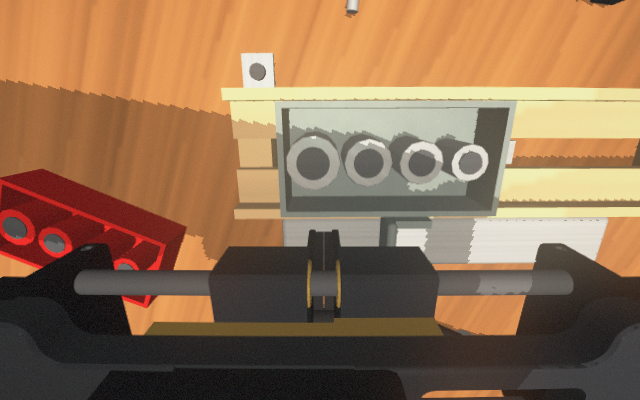

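Request:
jog_arm([
  {"translation":[0,0,-1.2],"twist":0},
  {"translation":[4.7,1.8,0],"twist":0},
  {"translation":[7.4,2.9,0],"twist":0},
  {"translation":[7.4,2.9,0],"twist":0},
  {"translation":[7.4,2.9,0],"twist":0},
  {"translation":[7.4,2.9,0],"twist":0},
  {"translation":[4.7,1.8,0],"twist":0},
  {"translation":[0,0,0],"twist":0},
])

```text
time: 5.15
ee_pos: [0.547, -0.0149, 0.0333]
eef_rot: [0.695, 0.13, -0.131, -0.695]
ft_force: [-2.9, -1.0, 5.8]
width: 0.0005
```

Run:
```python
from st import *
st()
c=camera("wrist");cv2.imwrite("pics/w4.png",c["img"][:,:,::-1]);st()
```

```text
t 5.15 pos [547.  -14.9  33.3] dock [-66.2 -56.7] jawyaw 0.371 tooly [-0.001 -0.    -1.   ] F [-2.93 -0.95  5.83] w 0.0005 q [ 0.52  0.44 -0.68  1.83  0.33  0.98  0.07]
t 5.2 pos [547.  -14.9  33.4] dock [-66.2 -56.7] jawyaw 0.371 tooly [-0. -0. -1.] F [-2.4  -0.96  5.35] w 0.0004 q [ 0.52  0.44 -0.68  1.83  0.33  0.98  0.07]
```

View pics/w4.png

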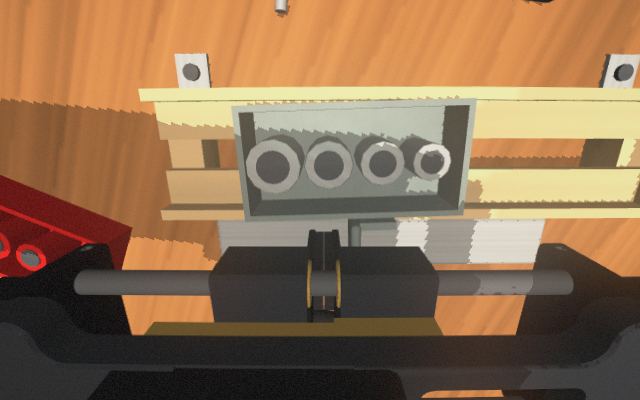

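The tray is moving: the tab at (352,235) is against the fingers. I'll continue the push.

Request:
jog_arm([
  {"translation":[5,2,0],"twist":0},
  {"translation":[7.4,2.9,0],"twist":0},
  {"translation":[7.4,2.9,0],"twist":0},
  {"translation":[7.4,2.9,0],"twist":0},
  {"translation":[7.4,2.9,0],"twist":0},
  {"translation":[7.4,2.9,0],"twist":0},
  {"translation":[7.4,2.9,0],"twist":0},
  {"translation":[7.4,2.9,0],"twist":0},
  {"translation":[7.4,2.9,0],"twist":0},
  {"translation":[7.4,2.9,0],"twist":0},
  {"translation":[7.4,2.9,0],"twist":0},
  {"translation":[5,2,0],"twist":0},
  {"translation":[0,0,0],"twist":0},
])

```text
time: 6.5
ee_pos: [0.6311, 0.0182, 0.0333]
eef_rot: [-0.695, -0.13, 0.131, 0.695]
ft_force: [-1.4, -1.7, 5.1]
width: 0.0004
```

Run:
```python
from st import *
st()
c=camera("wrist");cv2.imwrite("pics/w5.png",c["img"][:,:,::-1]);st()
```

```text
t 6.5 pos [631.1  18.2  33.3] dock [ 24.1 -56.5] jawyaw 0.371 tooly [-0.001 -0.    -1.   ] F [-1.36 -1.66  5.13] w 0.0004 q [ 0.38  0.6  -0.64  1.61  0.4   1.07  0.  ]
t 6.55 pos [631.1  18.2  33.4] dock [ 24.1 -56.5] jawyaw 0.371 tooly [-0.  0. -1.] F [-2.66 -0.88  5.33] w 0.0002 q [ 0.38  0.6  -0.64  1.61  0.4   1.07  0.  ]
```

View pics/w5.png

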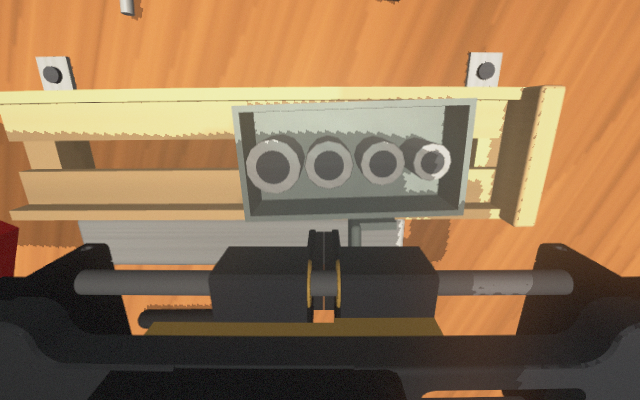

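The tray is over the pin and its front (475,100) is short of the stop (520,95). I'll push the rest and watch the force.

Request:
jog_arm([
  {"translation":[5,2,0],"twist":0},
  {"translation":[7.4,2.9,0],"twist":0},
  {"translation":[7.4,2.9,0],"twist":0},
  {"translation":[3.7,1.45,0],"twist":0},
  {"translation":[1.9,0.7,0],"twist":0},
  {"translation":[0,0,0],"twist":0},
])

```text
time: 7.15
ee_pos: [0.6559, 0.0279, 0.0332]
eef_rot: [0.695, 0.13, -0.131, -0.695]
ft_force: [-5.0, -1.6, 6.3]
width: 0.0008
```

```bash
cat > look.py <<'E'
import sys
from st import *
st()
c=camera("wrist");cv2.imwrite(f"pics/{sys.argv[1]}.png",c["img"][:,:,::-1]);st()
E
python3 look.py w6
```

```text
t 7.15 pos [655.9  27.9  33.2] dock [ 50.8 -56.5] jawyaw 0.371 tooly [-0.002 -0.    -1.   ] F [-5.02 -1.63  6.29] w 0.0008 q [ 0.35  0.65 -0.63  1.53  0.41  1.1  -0.01]
t 7.2 pos [655.9  27.9  33.2] dock [ 50.8 -56.5] jawyaw 0.371 tooly [-0.001 -0.    -1.   ] F [-4.78 -1.18  5.48] w 0.0003 q [ 0.35  0.65 -0.63  1.53  0.41  1.1  -0.01]
```

View pics/w6.png

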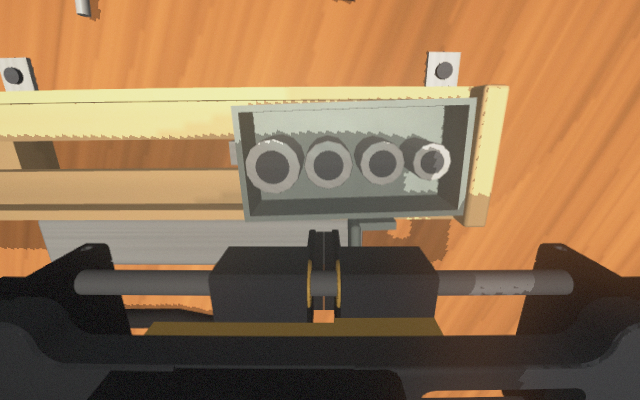

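Request:
jog_arm([
  {"translation":[1.9,0.7,0],"twist":0},
  {"translation":[1.9,0.7,0],"twist":0},
  {"translation":[0,0,0],"twist":0},
  {"translation":[0,0,0],"twist":0},
])

```text
time: 7.6
ee_pos: [0.6595, 0.0292, 0.0332]
eef_rot: [0.695, 0.13, -0.131, -0.695]
ft_force: [-6.0, -1.1, 6.3]
width: 0.0003
```

```bash
python3 look.py w7
```

```text
t 7.6 pos [659.5  29.2  33.2] dock [ 54.6 -56.6] jawyaw 0.371 tooly [-0.002 -0.    -1.   ] F [-6.   -1.09  6.31] w 0.0003 q [ 0.34  0.65 -0.63  1.52  0.41  1.1  -0.01]
t 7.65 pos [659.5  29.3  33.2] dock [ 54.6 -56.5] jawyaw 0.371 tooly [-0.002 -0.    -1.   ] F [-4.86 -1.7   5.5 ] w 0.0006 q [ 0.34  0.65 -0.63  1.52  0.41  1.1  -0.01]
```

View pics/w7.png

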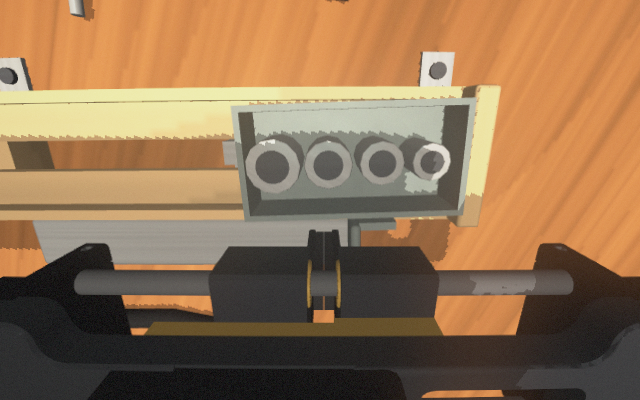

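Request:
jog_arm([
  {"translation":[1.9,0.7,0],"twist":0},
  {"translation":[0,0,0],"twist":0},
  {"translation":[1.9,0.7,0],"twist":0},
  {"translation":[0,0,0],"twist":0},
  {"translation":[0,0,0],"twist":0},
])

```text
time: 8.15
ee_pos: [0.66, 0.0291, 0.0327]
eef_rot: [0.696, 0.127, -0.133, -0.694]
ft_force: [-22.6, -7.2, 16.6]
width: 0.0001
```

```bash
python3 look.py w8
```

```text
t 8.15 pos [660.   29.1  32.7] dock [ 55.1 -56.8] jawyaw 0.37 tooly [-0.009 -0.003 -1.   ] F [-22.57  -7.18  16.63] w 0.0001 q [ 0.33  0.66 -0.63  1.51  0.41  1.12 -0.01]
t 8.2 pos [660.   29.2  32.7] dock [ 55.1 -56.8] jawyaw 0.37 tooly [-0.009 -0.003 -1.   ] F [-22.45  -7.63  16.98] w 0.0003 q [ 0.33  0.66 -0.63  1.51  0.41  1.12 -0.01]
```

View pics/w8.png

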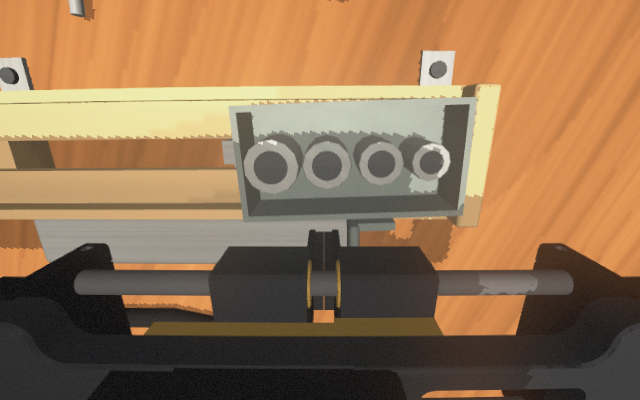

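The force rose to 24 N and motion stalled, so the tray is against the stop with the bar still held down. I'll back off the tab, then raise.

Request:
jog_arm([
  {"translation":[-3.7,-1.5,0],"twist":0},
  {"translation":[-3.7,-1.5,0],"twist":0},
  {"translation":[-3.7,-1.5,0],"twist":0},
  {"translation":[0,0,0],"twist":0},
])

```text
time: 8.6
ee_pos: [0.6542, 0.0269, 0.0345]
eef_rot: [-0.695, -0.132, 0.129, 0.695]
ft_force: [2.4, 0.3, 5.7]
width: 0.0005
```

```bash
python3 look.py w9
```

```text
t 8.6 pos [654.2  26.9  34.5] dock [ 48.8 -56.8] jawyaw 0.371 tooly [ 0.003  0.001 -1.   ] F [2.42 0.26 5.68] w 0.0005 q [ 0.35  0.64 -0.64  1.54  0.41  1.09 -0.01]
t 8.65 pos [654.2  27.   34.4] dock [ 48.8 -56.7] jawyaw 0.371 tooly [ 0.003  0.001 -1.   ] F [2.45 1.66 5.28] w 0.0005 q [ 0.35  0.64 -0.63  1.54  0.41  1.09 -0.01]
```

View pics/w9.png

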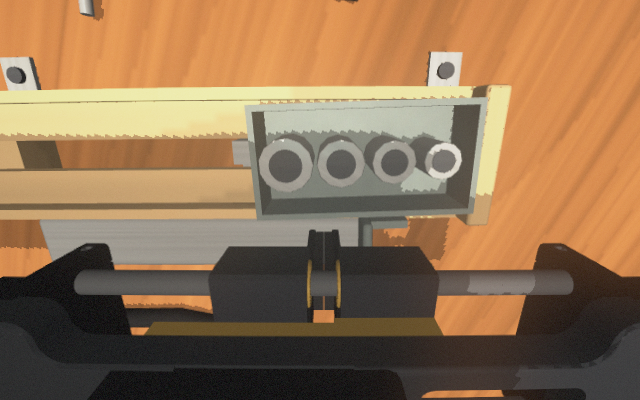

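The tray stayed put and the tab (365,232) is now clear of the fingers. Next I'll raise and move clear.

Request:
jog_arm([
  {"translation":[0,0,4],"twist":0},
  {"translation":[0,0,6],"twist":0},
  {"translation":[0,0,10],"twist":0},
  {"translation":[-3,-1,20],"twist":0},
  {"translation":[-5,-2,40],"twist":0},
  {"translation":[-10,-5,45],"twist":0},
  {"translation":[-20,-10,40],"twist":0},
  {"translation":[-20,-10,30],"twist":0},
  {"translation":[0,0,0],"twist":0},
  {"translation":[0,0,0],"twist":0},
])

```text
time: 9.65
ee_pos: [0.5945, -0.0022, 0.2298]
eef_rot: [0.695, 0.131, -0.13, -0.695]
ft_force: [0.3, 0.3, -0.1]
width: 0.0003
```

```bash
python3 look.py w10
python3 - <<'E'
from bench import *
import cv2
a=camera("scene")["img"][165:285,245:375,::-1];cv2.imwrite("pics/s10.png",cv2.resize(a,None,fx=5,fy=5,interpolation=cv2.INTER_CUBIC))
E
```

```text
t 9.65 pos [594.5  -2.2 229.8] dock [-17.4 -62.1] jawyaw 0.37 tooly [ 0.001 -0.001 -1.   ] F [ 0.35  0.32 -0.14] w 0.0003 q [ 0.5   0.34 -0.72  1.51  0.23  1.38  0.13]
t 9.7 pos [594.3  -1.8 228.5] dock [-17.4 -61.8] jawyaw 0.371 tooly [-0. -0. -1.] F [-0.21  0.19 -0.56] w 0.0004 q [ 0.5   0.34 -0.72  1.51  0.23  1.38  0.13]
```

View pics/w10.png

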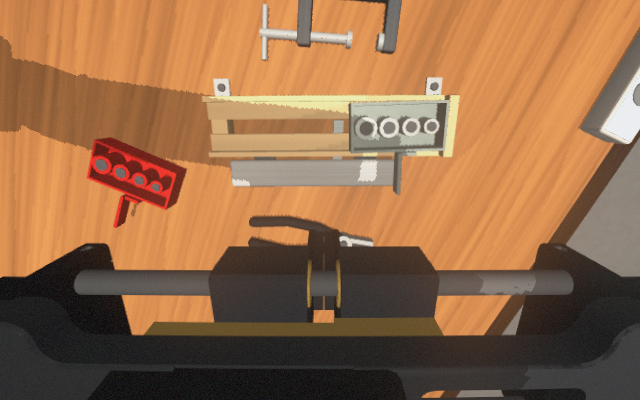

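View pics/s10.png

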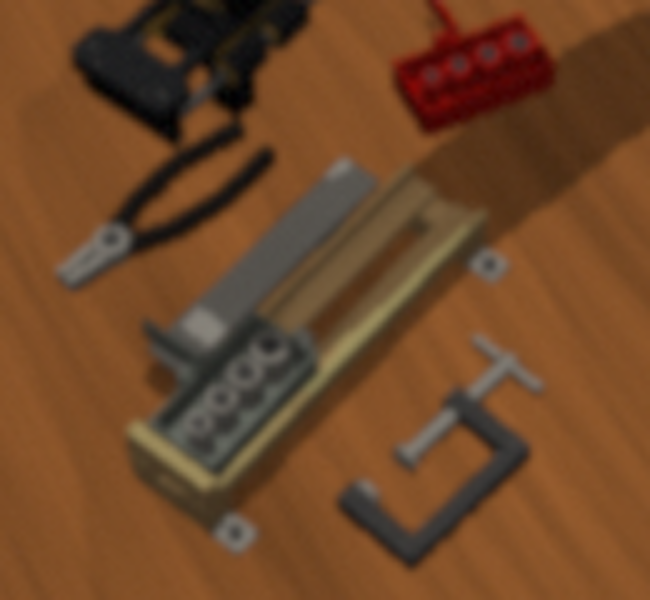

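The tray sits against the stop in both views and the pin is behind it (338,127). I'll check bar height and tray position numerically.

Run:
```python
from bench import *
from h import *
c=camera("wrist");p=[.588,.062,.373]
for z in (48,40,32):print(z,proj(c,d2w(p,[(-135,-40,z),(-135,-74,z),(75,-74,z)])).round(1).tolist())
for z in (43,34):print("pin",proj(c,d2w(p,[(-6,7,z),(-6,-7,z),(6,-7,z)])).round(1).tolist())
for X in (62,66,69):print(X,proj(c,d2w(p,[(X-55,28,64),(X+55,28,64),(X-55,-28,64),(X+55,-28,64),(124,28,60),(124,-28,60)])).round(1).tolist())
a=c["img"][85:205,200:470,::-1];cv2.imwrite("pics/wz10.png",cv2.resize(a,None,fx=2.9,fy=2.9,interpolation=cv2.INTER_CUBIC))
```

```text
48 [[228.4, 160.8], [231.2, 187.4], [397.0, 187.2]]
40 [[230.5, 159.7], [233.1, 185.8], [395.4, 185.6]]
32 [[232.5, 158.7], [235.0, 184.3], [394.0, 184.0]]
pin [[333.4, 120.8], [333.3, 132.8], [343.2, 132.8]]
pin [[333.1, 120.5], [333.0, 132.2], [342.7, 132.2]]
62 [[345.9, 101.8], [445.3, 102.0], [344.9, 152.6], [439.4, 152.6], [450.0, 102.1], [443.9, 152.1]]
66 [[349.6, 101.8], [448.9, 102.0], [348.4, 152.6], [442.8, 152.6], [450.0, 102.1], [443.9, 152.1]]
69 [[352.3, 101.8], [451.6, 102.0], [350.9, 152.6], [445.3, 152.6], [450.0, 102.1], [443.9, 152.1]]
```

View pics/wz10.png

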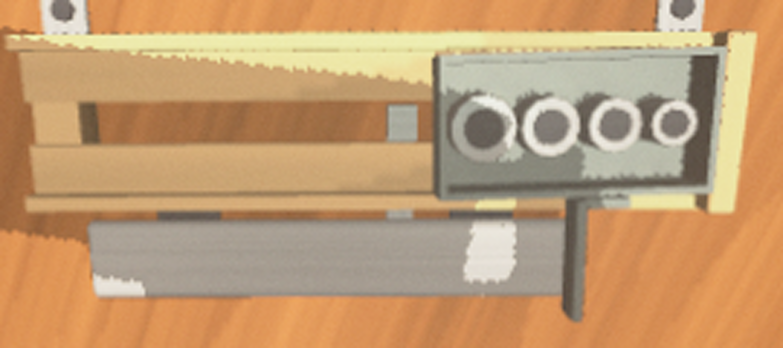

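Run:
```python
from bench import *
from h import *
a=cv2.imread("pics/scene0.png");c=camera("scene");b=c["img"][:,:,::-1]
p=[.588,.062,.373]
for z in (48,32):print(z,proj(c,d2w(p,[(-135,-40,z),(-135,-74,z),(75,-74,z)])).round(1).tolist())
f=lambda i:cv2.resize(i[190:250,265:330],None,fx=6,fy=6,interpolation=cv2.INTER_NEAREST)
cv2.imwrite("pics/cmp.png",np.hstack([f(a),f(b)]))
```

```text
48 [[320.2, 199.6], [312.9, 194.8], [273.1, 233.1]]
32 [[320.2, 202.3], [312.9, 197.5], [273.5, 235.7]]
```

View pics/cmp.png

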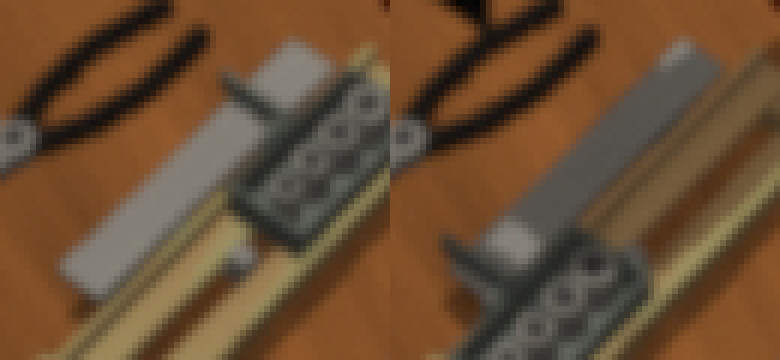

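The bar's far end sits at the same pixels as at the start (row offset about 40 in both crops), so the catch is back up. The tray is home and the robot is clear, so I'll hand the job in.

```bash
python3 -c "
from bench import *
print(close_job())"
```

```text
the job is handed in; nothing more can be done
None
```

I pressed the bar down with the shut fingertips to about 13–15 mm of travel and held it there at roughly 5–6 N. With it held, I pushed the tray by its tab over the pin until it stalled against the end stop at about 24 N. I then backed off the tab, raised straight up and drew clear, and handed the job in at about 10 s of the 40 s allowed.

**Tray position:** The last pictures put the tray against the end stop. The camera fit read about +66 to +67 mm in dock x, slightly under the nominal +69 and within the fit's error of a few mm. The stall at the stop supports it being home.

**Catch:** The pin is visible behind the tray. In the scene camera the bar's end is back at its starting pixels, so I take the catch to be up. The wrist-camera check of bar height was less clear: rows agreed with "up", but columns were off by 2–4 px, in part like the earlier fit errors.

**Contact and bystanders:** The wrist force was about zero after drawing clear. The pliers, the nearest clamp and the red look-alike showed no movement in the last views; I did not re-measure the other bystanders.

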